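# Clamp a hand stamp in the craft-room jig

## Task

Set the wooden hand stamp flat on the bed of the plywood jig, its bare end towards the clamp; slide it gently along the side fence, then press it home against the end stop until you feel it bear, so that it sits snug in the corner. Let go and push the red clamp handle over past its centre, so that it snaps over and its rubber pad holds the stamp down. Never push hard on the fence, the stop or the handle, and leave the glue bottle, the paint jar and the tortoise shell where they are.

Things in the scene. Friction and masses are not known exactly. Their poses are not given: they have to be found in the camera images.
- jig_corner (a point): Inside corner of the plywood jig (board 250 x 150 mm, 12 thick, fixed, green patch on its bed): the point on the bed's top where the inner faces of end stop and side fence meet. x points along the side fence to the end stop and clamp, y to the side fence, z up. Board: x -170 to +80, y -120 to +30 mm from here; the bed is x < 0, y < 0.
- end_stop: Wooden end stop, fixed on the bed: 10 mm thick (x 0 to 10 mm), y -70 to +4 mm, 22 mm high. Origin at the jig corner, same axes. The stamp may press on it with at most 25 N.
- side_fence: Wooden side fence, fixed on the bed: 12 mm thick (y 0 to 12 mm), x -140 to -10 mm, 16 mm high. Origin at the jig corner, same axes. The stamp may press on it with at most 25 N.
- clamp (a joint): Angle (rad) of the over-centre clamp, a bell crank of pad arm and red handle: 0 open (handle leans 20 deg away from the bed), about 1.3 shut on the stamp; starts open. A spring holds it open up to 0.65 (handle then leans 17 deg over the bed), then snaps it shut by itself. Shutting swings the handle end towards the bed (-x of jig_corner): pushed level there it takes about 6 N at first, less and less up to the centre.
- clamp_pad: The clamp's rubber pad, 18 mm in diameter, sprung (6 mm travel) on the end of a steel arm 60 mm long; origin on the clamp's pivot. Open, the arm stands up and the pad hangs 10 to 20 mm on the bed side of the stop's inner face, 85 to 115 mm above the bed. Shut, it presses on the stamp's top 34 mm in from the end stop with about 8 N.
- handle_end (a point): Centre of the end face of the clamp's red handle, a round grip 18 mm in diameter whose last 55 mm are red, 105 mm from the pivot. The pivot lies level along jig_corner's y axis, at x +26, y -30, z +46 mm from that corner, so the open handle's end lies at x +62, z +145 mm. The fingers may push the clamp with at most 25 N.
- stamp_grip (a point): Centre of the dark wooden grip bar on the hand stamp: 50 mm long (x), 22 wide (y), 28 high. x runs along the stamp to its bare end. The stamp below is a pale block 125 x 60 mm, 24 thick, underside grey; this point is 38 mm above the underside, 92.5 mm from the bare end, 32.5 mm from the other, midway across. About 0.16 to 0.3 kg. Starts on the table beside the jig.
- stamp_corner (a point): The lower corner of the stamp that belongs in the jig corner: on the underside at the bare end, on the +y side. Axes as stamp_grip. From the grip point it lies at x +92.5, y +30, z -38 mm.
- glue: White glue bottle with orange cap, 48 mm in diameter, 110 mm high, standing on the table beyond the jig; origin at the centre of its foot. Leave it.
- paint: Yellow paint jar with white lid, 52 mm in diameter, 60 mm high, on the table on the fence side of the jig; origin at the centre of its foot. Leave it.
- shell: Dark domed tortoise shell, 108 mm in diameter, 45 mm high, on the table beyond the jig; origin at the centre of its foot. Leave it.
Things that resemble listed ones, but are neither listed nor needed, are in the scene too. Several things have the shape of the paint; the one meant has the colours described above. Leave any orange look-alike of the shell alone.

How it is judged (in metres and radians):
On the way, in this order (a step that is already met when the one before it is completed fails the run):
1. with the clamp still open, the stamp lies flat and square in the corner (within 2 mm of end stop and side fence) and presses on the end stop with more than 1.5 N for 0.2 s (x of stamp_corner in the frame of jig_corner between -0.002 and 0.002 m and y of stamp_corner in the frame of jig_corner between -0.002 and 0.002 m and z of stamp_corner in the frame of jig_corner between -0.002 and 0.002 m and angle between the x axis of stamp_corner and the x axis of jig_corner, either way round below 0.035 rad and angle between stamp_corner's own z axis and vertical below 0.03 rad and contact force between stamp and end_stop above 1.5 N and value of joint clamp below 0.5 rad), for 0.2 s.
2. the robot lets go of the stamp, the clamp still open (contact force between the fingers and stamp below 0.05 N and value of joint clamp below 0.5 rad), for 0.1 s.
3. the clamp is pushed over and snaps shut on the stamp (value of joint clamp above 1.2 rad and contact force between clamp_pad and stamp above 2 N), for 0.2 s.
At the end, for the whole second after the job is handed in: Stamp flat and square in the jig corner, within 2 mm of end stop and side fence and 0.035 rad, the clamp snapped shut (over 1.2 rad) with its pad pressing the stamp (over 2 N), the robot touching nothing, glue, paint and shell upright within 20 mm of their places (all of step 3 and x of stamp_corner in the frame of jig_corner between -0.002 and 0.002 m and y of stamp_corner in the frame of jig_corner between -0.002 and 0.002 m and z of stamp_corner in the frame of jig_corner between -0.002 and 0.002 m and angle between the x axis of stamp_corner and the x axis of jig_corner, either way round below 0.035 rad and angle between stamp_corner's own z axis and vertical below 0.03 rad and contact force between the arm and anything else below 0.05 N and distance of each of glue, paint, shell from where it was at the start of the episode below 0.02 m and angle between each of glue, paint, shell's own z axis and vertical below 0.2 rad).
It fails at once if the stamp presses on the end stop with more than 25 N (contact force between stamp and end_stop above 25 N).
It fails at once if the stamp presses on the side fence with more than 25 N (contact force between stamp and side_fence above 25 N).
It fails at once if the fingers push the clamp with more than 25 N (contact force between the fingers and clamp above 25 N).
It fails at once if the glue, paint or shell is shoved (20 mm) or tipped (distance of any of glue, paint, shell from where it was at the start of the episode above 0.02 m or angle between any of glue, paint, shell's own z axis and vertical above 0.2 rad).
It also fails if it takes over 67 s, if anything falls off the work surface, if the arm or the gripper's body presses on something with over 40 N, if the wrist force passes 120 N, or if a joint passes its speed limit or range.

## Robot

A 7-joint arm with a two-finger parallel gripper is mounted at the origin on the work surface. World frame = base frame: x ahead of the robot, y to its left, z up, the work surface at z = 0. Lengths are in mm, angles in rad, forces in N, time in s.
With the tool pointing down it reaches from about 350 to 900 mm from the base axis. Payload 7.2 kg.
Tool frame: the origin (TCP) lies between the finger pads; the fingertips stand 22 mm ahead of it and the grasp point (between the pads) lies 3 mm ahead of it; x points along the fingers, y is the direction in which the jaws open and shut, and the axes are right-handed (so a half turn about x gives the same grasp; the last joint's range is limited). The gripper opens to 88 mm and grips with 3 to 60 N. Pads are 20 mm wide; open, the fingers measure 115 mm over their backs; the gripper's body (75 mm by 178 mm) begins 61 mm behind the grasp point.
Start: joints at [-1.309, 0.411, -0.013, 1.596, 0.006, 1.134, -0.082], TCP at [202.418, 591.317, 244.653] pointing down, gripper open.
Joint ranges: [-2.95, 2.95], [-0.29, 1.99], [-1.47, 1.44], [0.14, 2.54], [-1.03, 4.17], [0.13, 1.85], [-2.86, 2.86]. Speed limits (rad/s): [2.39, 2.39, 3.01, 3.01, 3.14, 3.14, 3.14].

## Interface

Orientations are given as a unit quaternion [x, y, z, w].
In Python, from rig import robot gives the robot as it stands.
- The arm moves only by the tool apply_moves, never from a script. Its argument "motion" is a list of rows, each an object of numbers: "x", "y", "z": the shift along the world's x, y, z in mm; "wx", "wy", "wz": the turn, a rotation vector about the world's x, y, z in degrees; "hand": the finger opening in mm, from 0 to 87.8. In form: [{"x": .., "y": .., "z": .., "wx": .., "wy": .., "wz": .., "hand": ..}, ...]. A call has 1 to 10 rows; each row shifts and turns the pose as measured when the row begins; what a row does not reach is not made up. A row lasts 1/10 s, in which the tool goes at most 50 mm and 8.59 degrees, less where a joint would pass 70% of its speed; a pose out of reach is approached as far as the arm can. A call with a gripper value outside its range is refused whole. The fingers move at their own pace and stop on an object; "force" is the grip in N (left out, the last holds). Time passes only in rows, so rows that do not move let the fingers close. It gives the time, the measured TCP pose, the force and the opening at its end, in the units of the state.
- robot.state(): the state, without advancing time (a new reading comes with each control period).
- robot.get_image(name): name is "scene" or "top"; returns a dict with "img" (420x560x3 uint8, red, green, blue), "camera_matrix" (3x3 intrinsics, pixels), "world_from_camera" (4x4, takes a point from camera to world coordinates). Camera axes: x right, y up, looking along -z (the intrinsics and any distortion apply to the point x, -y, -z); pixel columns grow to the right and rows downward; lengths in mm; the calibration is good to about 2 mm. A picture is of the moment at which its call begins. There is no depth.
- robot.job_done(): hands the job in, once; it reports no verdict.
The state is a dict: "clock": time; "qpos": joint angles; "qd": joint speeds; "tau": joint torques, N m; "tcp_pos": TCP position; "tcp_rot": TCP orientation; "wrist_force": force on the tool from outside, world axes, zero at the start; "torque": the same for the moment, N m; "width": finger opening in mm.
Only numpy, scipy, OpenCV 4.12 (cv2) and the standard library are available. Lean on these libraries where they do the work, as an engineer would, in place of code of your own. Each camera call takes 0.05 s, during which the arm holds its last target.

## Working session

There is one attempt and no reset: what is moved stays moved. The work goes in short steps, Python scripts to look and compute and a tool call to move; the robot and the scene stay as the last step left them, time stands still between calls to the robot, and variables do not carry over. Pictures are saved under pics/ and viewed, and the job is handed in when it is done.

Besides the shell and the picture viewer there is one more tool, called after ">>>" as a command line: name --argument value ..., lists and objects as JSON in quotes. apply_moves: Moves the arm, as the interface text tells. Its arguments: {"type":"object","properties":{"motion":{"type":"array"},"force":{"type":"number"}},"required":["motion"]}

```bash
mkdir -p pics; ls; python3 - <<'E'
from rig import robot
import cv2,numpy as np
print(robot.state())
for n in("scene","top"):
    d=robot.get_image(n); cv2.imwrite(f"pics/{n}0.png",d["img"][:,:,::-1]); print(n,d["camera_matrix"],d["world_from_camera"].round(4).tolist(),[k for k in d])
E
```

```text
pics
{'clock': 0.0, 'qpos': array([-1.30922159,  0.4119015 , -0.0127536 ,  1.59702308,  0.00561837,
        1.13427365, -0.08223674]), 'qd': array([ 0.00255163, -0.00019306, -0.00026297,  0.00019027,  0.00095532,
       -0.00134812, -0.0020758 ]), 'tau': array([-3.83617717e-04, -5.87958026e+01,  6.41332604e-01, -2.91063917e+01,
       -5.39230288e-02,  1.85044063e-02,  1.60134705e-04]), 'tcp_pos': array([202.26500577, 590.88483957, 243.81640294]), 'tcp_rot': array([ 0.11550106,  0.69757009, -0.11660612,  0.69746576]), 'wrist_force': array([-0.08545428, -0.08447983, -0.87646703]), 'torque': array([-0.02421022, -0.01751105, -0.04013202]), 'width': 87.91608783462895}
scene [[416.72677494   0.         275.51485487]
 [  0.         416.72677494 209.69912397]
 [  0.           0.           1.        ]] [[0.8179, -0.3417, 0.4629, 938.5718], [0.575, 0.5094, -0.6401, -534.541], [-0.0171, 0.7898, 0.6132, 623.6447], [0.0, 0.0, 0.0, 1.0]] ['img', 'camera_matrix', 'world_from_camera']
top [[477.25819286   0.         277.23868663]
 [  0.         477.25819286 214.6273131 ]
 [  0.           0.           1.        ]] [[-0.0035, 0.9971, -0.0766, 513.1959], [-1.0, -0.003, 0.0069, -12.6959], [0.0067, 0.0766, 0.997, 1048.9556], [0.0, 0.0, 0.0, 1.0]] ['img', 'camera_matrix', 'world_from_camera']
```

View pics/scene0.png

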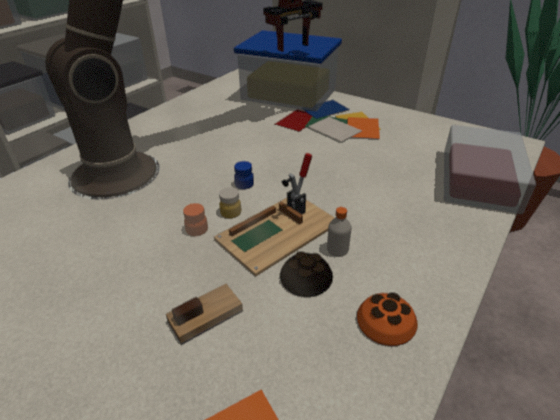

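View pics/top0.png

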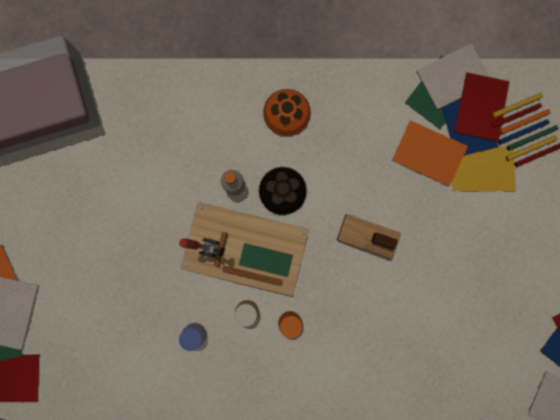

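The top view shows the jig at about (245,248), with the clamp and red handle at (190,244), the fence at (252,275) and the stop at (223,248). The stamp is at (368,237), with its dark grip at (384,241) on the right and its bare end to the left, towards the clamp. The paint jar candidates are (246,314) with a white lid, (291,325) orange and (192,337) blue. I'll enlarge the crops to check.

```bash
python3 - <<'E'
import cv2
t=cv2.imread("pics/top0.png")
cv2.imwrite("pics/c1.png",cv2.convertScaleAbs(cv2.resize(t[195:300,175:315],None,fx=5.6,fy=5.6,interpolation=cv2.INTER_CUBIC),alpha=1.5))
cv2.imwrite("pics/c2.png",cv2.convertScaleAbs(cv2.resize(t[205:270,330:410],None,fx=9,fy=9,interpolation=cv2.INTER_CUBIC),alpha=1.5))
s=cv2.imread("pics/scene0.png")
cv2.imwrite("pics/c3.png",cv2.convertScaleAbs(cv2.resize(s[145:345,160:420],None,fx=3,fy=3,interpolation=cv2.INTER_CUBIC),alpha=1.6))
E
```

```text
(no output)
```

View pics/c1.png

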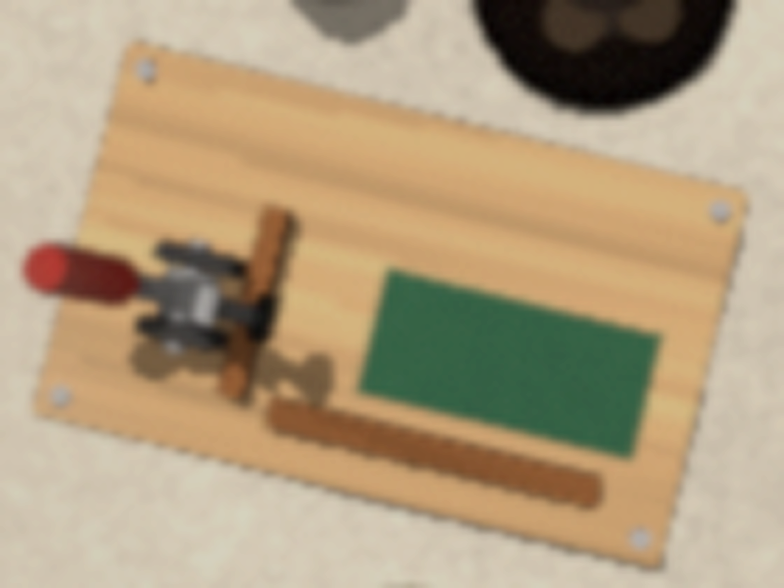

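View pics/c2.png

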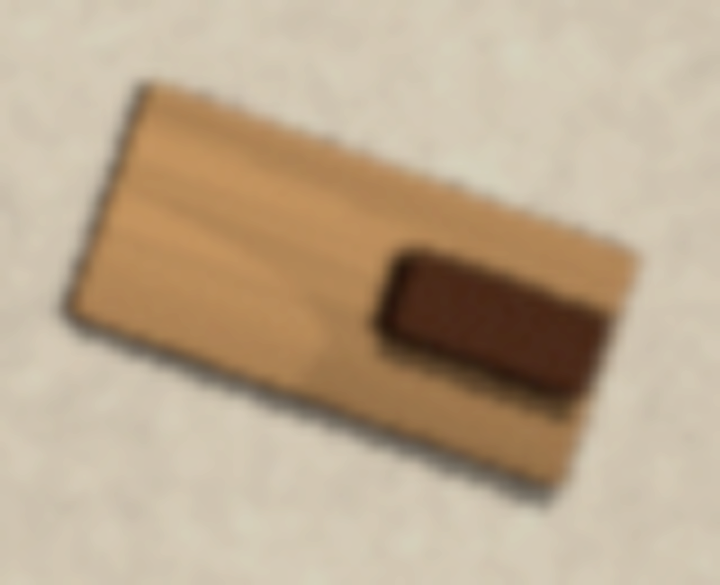

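View pics/c3.png

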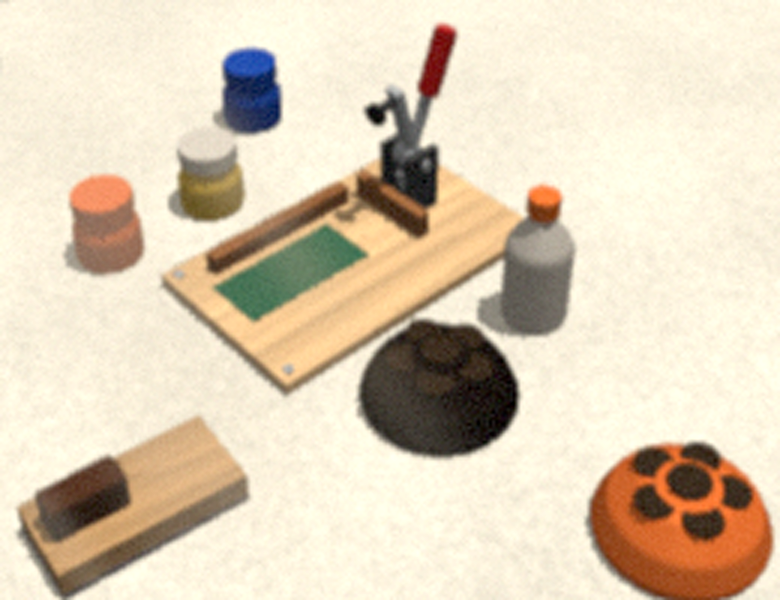

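The bottle, shell and jar match their descriptions, and the yellow jar with the white lid is the one at (246,314). Next I fit rectangles of known size to the corners.

```bash
cat > h.py <<'E'
import numpy as np
from scipy.optimize import least_squares
K={"scene":np.array([[416.72677494,0,275.51485487],[0,416.72677494,209.69912397],[0,0,1]]),"top":np.array([[477.25819286,0,277.23868663],[0,477.25819286,214.6273131],[0,0,1]])}
from rig import robot
T={}
def load():
    for n in K: T[n]=np.array(robot.get_image(n)["world_from_camera"])
import os
if os.path.exists("T.npz"):
    z=np.load("T.npz"); T={k:z[k] for k in z}
else:
    load(); np.savez("T.npz",**T)
def proj(n,P):
    P=np.atleast_2d(P); c=(P-T[n][:3,3])@T[n][:3,:3]; c=c*[1,-1,-1]
    u=c@K[n].T; return u[:,:2]/u[:,2:]
def unproj(n,uv,z):
    d=np.linalg.inv(K[n])@[uv[0],uv[1],1]; d=T[n][:3,:3]@(d*[1,-1,-1]); o=T[n][:3,3]
    return o+d*(z-o[2])/d[2]
def frame(p,yaw,z): # yaw -> R
    c,s=np.cos(yaw),np.sin(yaw); return lambda L:np.atleast_2d(L)@np.array([[c,s,0],[-s,c,0],[0,0,1]])+[p[0],p[1],z]
def fit(obs,z,x0):
    # obs list (cam, local pt, pixel)
    def r(v):
        f=frame(v[:2],v[2],z); return np.concatenate([proj(c,f(l))[0]-u for c,l,u in obs])
    s=least_squares(r,x0); return s.x,s.fun.reshape(-1,2)
E
python3 - <<'E'
from h import *
c1=lambda x,y:np.array([175+(x+.5)/5.6-.5,195+(y+.5)/5.6-.5])
c2=lambda x,y:np.array([330+(x+.5)/9-.5,205+(y+.5)/9-.5])
c3=lambda x,y:np.array([160+(x+.5)/3-.5,145+(y+.5)/3-.5])
jt=[("top",(80,-120,0),c1(132,43)),("top",(-170,-120,0),c1(748,190)),("top",(-170,30,0),c1(662,568)),("top",(80,30,0),c1(36,412))]
js=[("scene",(-170,-120,0),c3(288,383)),("scene",(-170,30,0),c3(165,277))]
jx=[("top",(-140,12,16),c1(598,505)),("top",(-10,12,16),c1(270,432)),("top",(10,-70,22),c1(262,207)),("top",(0,-70,22),c1(293,215)),("top",(0,4,22),c1(243,403)),("top",(62,-30,145),c1(47,268))]
for o in(jt,js,jt+jx,jt+js):
    x,f=fit(o,12,[500,100,1.4]); print("jig",x.round(3),f.round(1).tolist())
J=x
st=[("top",(60,-30,-14),0)]
# local origin grip point; z of grip=38
st=[("top",(92.5,-30,-14),c2(145,83)),("top",(-32.5,-30,-14),c2(638,255)),("top",(-32.5,30,-14),c2(558,485)),("top",(92.5,30,-14),c2(75,310))]
sg=[("top",(25,-11,14),c2(410,250)),("top",(-25,-11,14),c2(608,315)),("top",(-25,11,14),c2(580,395)),("top",(25,11,14),c2(388,325))]
ss=[("scene",(92.5,30,-14),c3(201,420)),("scene",(92.5,-30,-14),c3(247,478)),("scene",(-32.5,-30,-14),c3(62,572)),("scene",(-32.5,30,-14),c3(20,513))]
for o in(st,ss,sg,st+sg,st+ss):
    x,f=fit(o,38,[500,-200,1.4]); print("st",x.round(3),f.round(1).tolist())
print("glue",unproj("top",(231,177),110),"shell",unproj("top",(283,188),45),"paint",unproj("top",(246,314),60))
for k in("glue","shell","paint"):pass
s=robot.state();from scipy.spatial.transform import Rotation as R
print(R.from_quat(s["tcp_rot"]).as_matrix().round(3))
E
```

```text
jig [486.484 104.619   1.33 ] [[-0.5, -0.8], [0.9, -0.0], [0.2, 0.2], [-0.6, 0.6]]
jig [489.501 107.334   1.321] [[0.5, 0.8], [-0.5, -1.0]]
jig [485.829 104.473   1.332] [[-0.6, -0.4], [0.9, 0.0], [0.4, 0.3], [-0.6, 1.0], [0.3, 0.6], [-0.6, -0.7], [0.7, -0.4], [-0.3, -0.7], [0.2, -0.2], [-0.4, 0.4]]
jig [486.983 105.413   1.331] [[-1.0, -1.0], [0.5, -0.4], [-0.1, -0.1], [-1.0, 0.4], [-0.1, 1.0], [-1.6, -0.5]]
st [ 535.238 -244.855    1.227] [[0.2, -0.6], [0.4, -0.3], [0.4, 0.5], [-1.0, 0.4]]
st [ 537.372 -246.214    1.22 ] [[0.2, -1.2], [1.1, -0.4], [-0.5, 2.4], [-0.7, -1.4]]
st [ 535.469 -244.045    1.234] [[-0.1, -1.0], [0.6, -0.4], [0.5, 0.7], [-0.9, 0.6]]
st [ 535.368 -244.442    1.228] [[0.0, -0.6], [0.2, -0.4], [0.3, 0.4], [-1.2, 0.4], [0.1, -1.0], [0.8, -0.2], [0.6, 0.8], [-0.8, 0.6]]
st [ 536.253 -245.486    1.224] [[0.6, -1.2], [0.7, -0.8], [0.7, 0.0], [-0.7, -0.2], [-0.2, -1.8], [0.8, -1.1], [-0.6, 1.8], [-0.8, -1.9]]
glue [660.50304483  72.25061819 110.        ] shell [646.91148496 -32.08538318  45.        ] paint [385.60660501  45.00744248  60.        ]
[[-0.     0.324  0.946]
 [-0.001  0.946 -0.324]
 [-1.    -0.001  0.   ]]
```

>>> apply_moves --motion '[{"x": 17, "y": -42, "z": 0, "wz": -4.5}, {"x": 17, "y": -42, "z": 0, "wz": -4.5}, {"x": 17, "y": -42, "z": 0, "wz": -4.5}, {"x": 17, "y": -42, "z": 0, "wz": -4.5}, {"x": 17, "y": -42, "z": 0, "wz": -4.5}, {"x": 17, "y": -42, "z": 0, "wz": -4.5}, {"x": 17, "y": -42, "z": 0, "wz": -4.5}, {"x": 17, "y": -42, "z": 0, "wz": -4.5}]'

```text
validation failed for argument at $.mo...
```

>>> apply_moves --motion '[{"x": 17, "y": -42, "z": 0, "wx": 0, "wy": 0, "wz": -4.5, "hand": 87}]'

```text
clock: 0.3
tcp_pos: [215.8, 552.4, 243.0]
tcp_rot: [0.141, 0.694, -0.141, 0.692]
wrist_force: [0.7, -0.4, 0.1]
width: 86.6
```

>>> apply_moves --motion '[{"x": 19, "y": -46, "z": 0, "wx": 0, "wy": 0, "wz": -5, "hand": 87}, {"x": 19, "y": -46, "z": 0, "wx": 0, "wy": 0, "wz": -5, "hand": 87}, {"x": 19, "y": -46, "z": 0, "wx": 0, "wy": 0, "wz": -5, "hand": 87}, {"x": 19, "y": -46, "z": 0, "wx": 0, "wy": 0, "wz": -5, "hand": 87}, {"x": 19, "y": -46, "z": 0, "wx": 0, "wy": 0, "wz": -5, "hand": 87}, {"x": 19, "y": -46, "z": 0, "wx": 0, "wy": 0, "wz": -5, "hand": 87}, {"x": 19, "y": -46, "z": 0, "wx": 0, "wy": 0, "wz": -5, "hand": 87}, {"x": 19, "y": -46, "z": 0, "wx": 0, "wy": 0, "wz": -5, "hand": 87}]'

```text
clock: 1.1
tcp_pos: [365.8, 179.8, 241.8]
tcp_rot: [0.378, 0.6, -0.376, 0.597]
wrist_force: [1.0, 0.2, -0.2]
width: 87.2
```

```bash
python3 -c "
from rig import robot
s=robot.state();print(s['qpos'].round(2),s['tcp_pos'].round(1))"
```

```text
[-0.89  0.02  0.33  2.11 -0.01  1.01 -0.11] [365.8 179.8 241.8]
```

>>> apply_moves --motion '[{"x": 18.5, "y": -46, "z": 0, "wx": 0, "wy": 0, "wz": -5, "hand": 87}, {"x": 18.5, "y": -46, "z": 0, "wx": 0, "wy": 0, "wz": -5, "hand": 87}, {"x": 18.5, "y": -46, "z": 0, "wx": 0, "wy": 0, "wz": -5, "hand": 87}, {"x": 18.5, "y": -46, "z": 0, "wx": 0, "wy": 0, "wz": -5, "hand": 75}, {"x": 18.5, "y": -46, "z": 0, "wx": 0, "wy": 0, "wz": -5, "hand": 70}, {"x": 18.5, "y": -46, "z": 0, "wx": 0, "wy": 0, "wz": -5, "hand": 60}, {"x": 18.5, "y": -46, "z": -20, "wx": 0, "wy": 0, "wz": -5, "hand": 50}, {"x": 18.5, "y": -46, "z": -20, "wx": 0, "wy": 0, "wz": -5, "hand": 50}, {"x": 18.5, "y": -46, "z": -20, "wx": 0, "wy": 0, "wz": -5, "hand": 50}]'

```text
clock: 2.0
tcp_pos: [528.8, -229.5, 190.4]
tcp_rot: [0.589, 0.398, -0.578, 0.402]
wrist_force: [1.8, 0.5, 1.3]
width: 50.3
```

```bash
cat > st.py <<'E'
import sys,numpy as np
from rig import robot
from scipy.spatial.transform import Rotation as R
s=robot.state();M=R.from_quat(s['tcp_rot']).as_matrix()
# tool x should be -z: tilt vector to correct
x=M[:,0]; tilt=np.degrees(np.cross(x,[0,0,-1]))
print("clk",round(s['clock'],2),"q",s['qpos'].round(2),"tcp",s['tcp_pos'].round(1),"y-yaw",np.arctan2(M[1,1],M[0,1]).round(4),"tiltfix deg",tilt.round(2),"F",s['wrist_force'].round(2),"tq",s['torque'].round(2),"w",round(s['width'],1))
E
python3 st.py
```

```text
clk 2.0 q [-0.21  0.44  0.73  1.83 -0.36  0.99  0.3 ] tcp [ 528.8 -229.5  190.4] y-yaw -0.3697 tiltfix deg [-0.23  0.89  0.  ] F [1.82 0.5  1.27] tq [-0.06  0.04  0.01] w 50.3
```

>>> apply_moves --motion '[{"x": 6.5, "y": -15, "z": -25, "wx": -0.2, "wy": 0.9, "wz": 1.5, "hand": 50}, {"x": 0, "y": 0, "z": -35, "wx": 0, "wy": 0, "wz": 0, "hand": 50}, {"x": 0, "y": 0, "z": -35, "wx": 0, "wy": 0, "wz": 0, "hand": 50}, {"x": 0, "y": 0, "z": -15, "wx": 0, "wy": 0, "wz": 0, "hand": 50}, {"x": 0, "y": 0, "z": 0, "wx": 0, "wy": 0, "wz": 0, "hand": 50}]'

```text
clock: 2.5
tcp_pos: [534.5, -253.5, 73.6]
tcp_rot: [-0.578, -0.404, 0.582, -0.404]
wrist_force: [-0.4, 0.1, 1.2]
width: 50.0
```

```bash
python3 st.py
```

```text
clk 2.5 q [-0.09  0.63  0.62  1.86 -0.49  0.81  0.44] tcp [ 534.5 -253.5   73.6] y-yaw -0.3543 tiltfix deg [ 0.23 -0.23  0.  ] F [-0.37  0.08  1.24] tq [-0.04  0.09  0.02] w 50.0
```

>>> apply_moves --motion '[{"x": 1, "y": 8.5, "z": -8, "wx": 0.2, "wy": -0.2, "wz": 0.5, "hand": 50}, {"x": 0, "y": 0, "z": -8, "wx": 0, "wy": 0, "wz": 0, "hand": 50}, {"x": 0, "y": 0, "z": -6, "wx": 0, "wy": 0, "wz": 0, "hand": 50}, {"x": 0, "y": 0, "z": 0, "wx": 0, "wy": 0, "wz": 0, "hand": 50}]'

```text
clock: 2.9
tcp_pos: [538.3, -243.5, 54.0]
tcp_rot: [0.579, 0.406, -0.576, 0.409]
wrist_force: [-0.3, -0.6, -0.4]
width: 50.0
```

```bash
python3 st.py; python3 - <<'E'
from rig import robot
import cv2
t=robot.get_image("top")["img"][:,:,::-1];s=robot.get_image("scene")["img"][:,:,::-1]
cv2.imwrite("pics/a1.png",cv2.convertScaleAbs(cv2.resize(s[270:360,130:280],None,fx=5,fy=5,interpolation=cv2.INTER_CUBIC),alpha=1.5))
E
```

```text
clk 2.9 q [-0.08  0.65  0.6   1.88 -0.51  0.77  0.45] tcp [ 538.3 -243.5   54. ] y-yaw -0.3425 tiltfix deg [0.04 0.31 0.  ] F [-0.34 -0.6  -0.41] tq [-0.1   0.06 -0.06] w 50.0
```

View pics/a1.png

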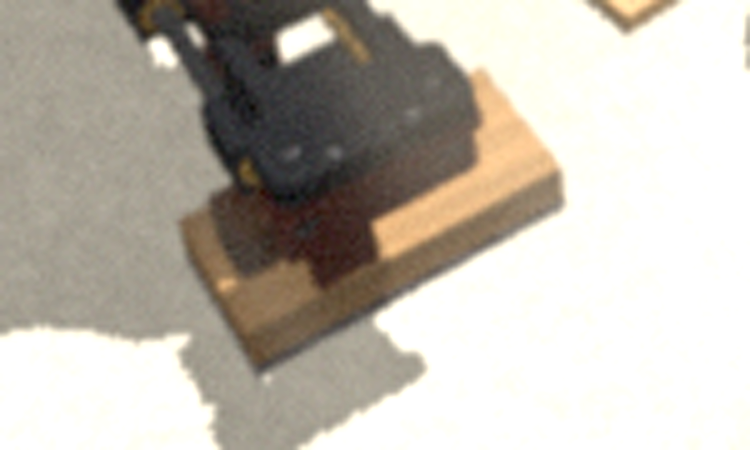

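The fingers straddle the grip bar. I'll lower a little and close.

>>> apply_moves --motion '[{"x": -2.5, "y": -1, "z": -5, "wx": 0, "wy": 0.3, "wz": 0, "hand": 40}, {"x": 0, "y": 0, "z": 0, "wx": 0, "wy": 0, "wz": 0, "hand": 15}, {"x": 0, "y": 0, "z": 0, "wx": 0, "wy": 0, "wz": 0, "hand": 15}, {"x": 0, "y": 0, "z": 0, "wx": 0, "wy": 0, "wz": 0, "hand": 15}, {"x": 0, "y": 0, "z": 0, "wx": 0, "wy": 0, "wz": 0, "hand": 15}, {"x": 0, "y": 0, "z": 0, "wx": 0, "wy": 0, "wz": 0, "hand": 15}]' --force 30

```text
clock: 3.6
tcp_pos: [536.1, -245.8, 50.3]
tcp_rot: [0.578, 0.406, -0.578, 0.408]
wrist_force: [-0.1, 0.1, -0.1]
width: 22.1
```

```bash
python3 st.py
```

```text
clk 3.6 q [-0.08  0.65  0.59  1.88 -0.51  0.76  0.46] tcp [ 536.1 -245.8   50.3] y-yaw -0.3435 tiltfix deg [0.1 0.1 0. ] F [-0.09  0.11 -0.13] tq [-0.12  0.08  0.01] w 22.1
```

>>> apply_moves --motion '[{"x": 0, "y": 0, "z": 15, "wx": 0, "wy": 0, "wz": 0, "hand": 15}, {"x": 0, "y": 0, "z": 25, "wx": 0, "wy": 0, "wz": 0, "hand": 15}, {"x": 0, "y": 15, "z": 10, "wx": 0, "wy": 0, "wz": 0.5, "hand": 15}, {"x": -5, "y": 28, "z": 0, "wx": 0, "wy": 0, "wz": 1, "hand": 15}, {"x": -5, "y": 28, "z": 0, "wx": 0, "wy": 0, "wz": 1, "hand": 15}, {"x": -6, "y": 35, "z": 0, "wx": 0, "wy": 0, "wz": 1, "hand": 15}, {"x": -6, "y": 35, "z": 0, "wx": 0, "wy": 0, "wz": 1, "hand": 15}, {"x": -5, "y": 30, "z": 0, "wx": 0, "wy": 0, "wz": 1, "hand": 15}, {"x": -5, "y": 20, "z": 0, "wx": 0, "wy": 0, "wz": 0.5, "hand": 15}, {"x": 0, "y": 0, "z": 0, "wx": 0, "wy": 0, "wz": 0, "hand": 15}]'

```text
clock: 4.6
tcp_pos: [500.7, -50.4, 109.4]
tcp_rot: [0.557, 0.435, -0.556, 0.438]
wrist_force: [0.5, -0.6, -2.8]
width: 21.8
```

```bash
python3 st.py
```

```text
clk 4.6 q [-0.52  0.44  0.66  2.06 -0.38  0.76  0.14] tcp [500.7 -50.4 109.4] y-yaw -0.2394 tiltfix deg [0.11 0.2  0.  ] F [ 0.5  -0.62 -2.83] tq [-0.12  0.07  0.  ] w 21.8
```

>>> apply_moves --motion '[{"x": 0, "y": 15, "z": -8, "wx": 0, "wy": 0, "wz": 0, "hand": 15}, {"x": 0, "y": 14, "z": -15, "wx": 0, "wy": 0, "wz": 0, "hand": 15}, {"x": 0, "y": 0, "z": -12, "wx": 0, "wy": 0, "wz": 0, "hand": 15}, {"x": 0, "y": 0, "z": 0, "wx": 0, "wy": 0, "wz": 0, "hand": 15}]'

```text
clock: 5.0
tcp_pos: [502.0, -20.7, 74.3]
tcp_rot: [0.558, 0.434, -0.555, 0.438]
wrist_force: [-0.9, 0.2, -2.8]
width: 21.8
```

```bash
python3 st.py; python3 - <<'E'
from rig import robot
import cv2
t=robot.get_image("top")["img"][:,:,::-1];s=robot.get_image("scene")["img"][:,:,::-1]
cv2.imwrite("pics/b1.png",cv2.convertScaleAbs(cv2.resize(s[145:295,180:360],None,fx=4,fy=4,interpolation=cv2.INTER_CUBIC),alpha=1.5))
cv2.imwrite("pics/b2.png",cv2.convertScaleAbs(cv2.resize(t[180:310,170:350],None,fx=4,fy=4,interpolation=cv2.INTER_CUBIC),alpha=1.5))
E
```

```text
clk 5.0 q [-0.53  0.49  0.62  2.09 -0.44  0.68  0.13] tcp [502.  -20.7  74.3] y-yaw -0.2413 tiltfix deg [0.11 0.39 0.  ] F [-0.9   0.23 -2.82] tq [-0.13  0.16 -0.02] w 21.8
```

View pics/b1.png

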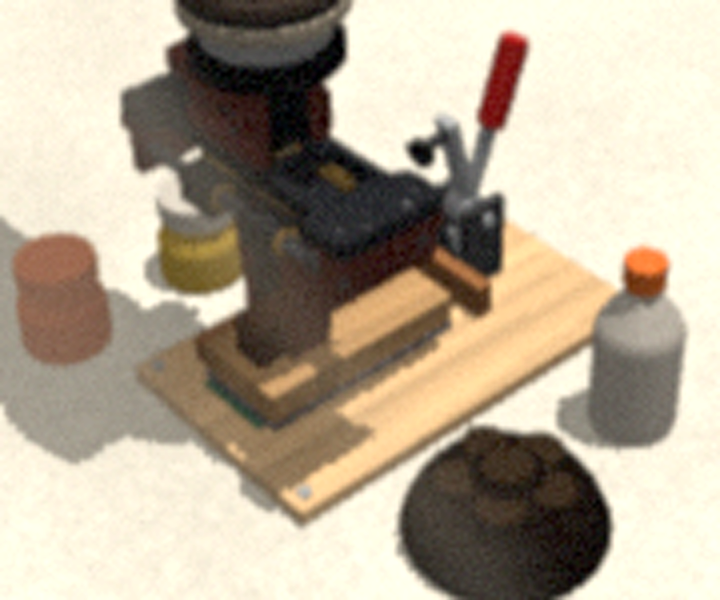

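View pics/b2.png

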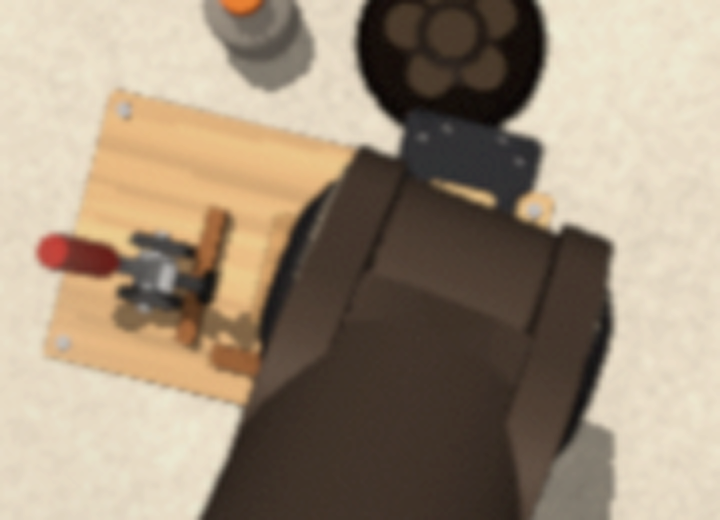

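>>> apply_moves --motion '[{"x": 0, "y": 0, "z": -5, "wx": 0, "wy": 0.3, "wz": 0, "hand": 15}, {"x": 0, "y": 0, "z": -4, "wx": 0, "wy": 0, "wz": 0.1, "hand": 15}, {"x": 0, "y": 0, "z": -2, "wx": 0, "wy": 0, "wz": 0, "hand": 15}, {"x": 0, "y": 0, "z": 0, "wx": 0, "wy": 0, "wz": 0, "hand": 15}]'

```text
clock: 5.5
tcp_pos: [503.5, -23.7, 64.5]
tcp_rot: [0.558, 0.434, -0.556, 0.437]
wrist_force: [-0.9, -0.2, -3.4]
width: 21.5
```

```bash
python3 st.py
```

```text
clk 5.5 q [-0.52  0.51  0.6   2.09 -0.46  0.67  0.15] tcp [503.5 -23.7  64.5] y-yaw -0.244 tiltfix deg [0.14 0.25 0.  ] F [-0.94 -0.16 -3.42] tq [-0.08  0.12  0.01] w 21.5
```

>>> apply_moves --motion '[{"x": 0, "y": 0, "z": -1.5, "wx": 0, "wy": 0.1, "wz": 0.1, "hand": 15}, {"x": 0, "y": 0, "z": -1.5, "wx": 0, "wy": 0, "wz": 0, "hand": 15}, {"x": 0, "y": 0, "z": -1, "wx": 0, "wy": 0, "wz": 0, "hand": 15}]'

```text
clock: 5.8
tcp_pos: [503.7, -24.0, 62.2]
tcp_rot: [0.558, 0.435, -0.556, 0.436]
wrist_force: [-6.2, 0.2, 19.3]
width: 21.8
```

```bash
python3 st.py
```

```text
clk 5.8 q [-0.51  0.51  0.6   2.09 -0.46  0.67  0.15] tcp [503.7 -24.   62.2] y-yaw -0.2428 tiltfix deg [0.02 0.16 0.  ] F [-6.23  0.19 19.29] tq [0.03 1.69 0.05] w 21.8
```

>>> apply_moves --motion '[{"x": 0, "y": 0, "z": 0, "wx": 0, "wy": 0, "wz": 0, "hand": 15}]'

```text
clock: 5.9
tcp_pos: [503.9, -24.0, 62.7]
tcp_rot: [0.558, 0.435, -0.556, 0.436]
wrist_force: [0.5, 0.4, -2.8]
width: 22.0
```

```bash
python3 st.py
```

```text
clk 5.9 q [-0.51  0.51  0.6   2.09 -0.46  0.67  0.15] tcp [503.9 -24.   62.7] y-yaw -0.2429 tiltfix deg [-0.    0.19  0.  ] F [ 0.45  0.45 -2.8 ] tq [-0.11  0.13  0.02] w 22.0
```

>>> apply_moves --motion '[{"x": -3.9, "y": 1, "z": 0, "wx": 0, "wy": 0, "wz": 0.1, "hand": 15}, {"x": -3.9, "y": 1, "z": 0, "wx": 0, "wy": 0, "wz": 0, "hand": 15}, {"x": -2, "y": 0.5, "z": 0, "wx": 0, "wy": 0, "wz": 0, "hand": 15}, {"x": 0, "y": 0, "z": 0, "wx": 0, "wy": 0, "wz": 0, "hand": 15}]'

```text
clock: 6.3
tcp_pos: [493.0, -21.1, 62.5]
tcp_rot: [0.557, 0.436, -0.556, 0.437]
wrist_force: [-0.9, -0.4, -3.3]
width: 21.9
```

```bash
cat >> st.py <<'E'
C=np.array([486.4,105]);a=1.331;ux=np.array([np.cos(a),np.sin(a)]);uy=np.array([-ux[1],ux[0]])
d=s['tcp_pos'][:2]-C; f=s['wrist_force'][:2]
print("local grip x,y",(d@ux).round(1),(d@uy).round(1),"F local",(f@ux).round(2),(f@uy).round(2),"Fz",s['wrist_force'][2].round(2))
E
python3 st.py
```

```text
clk 6.3 q [-0.52  0.5   0.6   2.11 -0.46  0.66  0.15] tcp [493.  -21.1  62.5] y-yaw -0.2407 tiltfix deg [-0.    0.18  0.  ] F [-0.89 -0.42 -3.3 ] tq [-0.11  0.11  0.01] w 21.9
local grip x,y -121.0 -36.3 F local -0.62 0.77 Fz -3.3
```

>>> apply_moves --motion '[{"x": -1, "y": 0.25, "z": 0, "wx": 0, "wy": 0, "wz": 0, "hand": 15}, {"x": -1, "y": 0.25, "z": 0, "wx": 0, "wy": 0, "wz": 0, "hand": 15}, {"x": -1, "y": 0.25, "z": 0, "wx": 0, "wy": 0, "wz": 0, "hand": 15}]'

```text
clock: 6.6
tcp_pos: [489.9, -20.2, 62.3]
tcp_rot: [0.557, 0.436, -0.555, 0.437]
wrist_force: [-0.0, 0.3, -3.0]
width: 22.3
```

```bash
python3 st.py
```

```text
clk 6.6 q [-0.53  0.5   0.6   2.12 -0.46  0.65  0.15] tcp [489.9 -20.2  62.3] y-yaw -0.2404 tiltfix deg [0.01 0.19 0.  ] F [-0.01  0.25 -3.04] tq [-0.14  0.01 -0.02] w 22.3
local grip x,y -120.8 -33.1 F local 0.24 0.07 Fz -3.04
```

>>> apply_moves --motion '[{"x": -0.7, "y": 0.2, "z": 0, "wx": 0, "wy": 0, "wz": 0, "hand": 15}, {"x": -0.7, "y": 0.2, "z": 0, "wx": 0, "wy": 0, "wz": 0, "hand": 15}]'

```text
clock: 6.8
tcp_pos: [488.5, -19.8, 62.4]
tcp_rot: [0.557, 0.436, -0.555, 0.437]
wrist_force: [-0.2, 0.3, -2.9]
width: 22.2
```

```bash
python3 st.py
```

```text
clk 6.8 q [-0.53  0.49  0.6   2.12 -0.46  0.65  0.15] tcp [488.5 -19.8  62.4] y-yaw -0.2404 tiltfix deg [0.02 0.2  0.  ] F [-0.16  0.29 -2.89] tq [-0.13  0.09 -0.06] w 22.2
local grip x,y -120.8 -31.7 F local 0.24 0.23 Fz -2.89
```

>>> apply_moves --motion '[{"x": -0.5, "y": 0.1, "z": 0, "wx": 0, "wy": 0, "wz": 0, "hand": 15}, {"x": -0.5, "y": 0.1, "z": 0, "wx": 0, "wy": 0, "wz": 0, "hand": 15}]'

```text
clock: 7.0
tcp_pos: [487.4, -19.6, 62.4]
tcp_rot: [0.557, 0.436, -0.555, 0.437]
wrist_force: [-0.2, 0.3, -2.8]
width: 21.5
```

```bash
python3 st.py
```

```text
clk 7.0 q [-0.53  0.49  0.6   2.12 -0.46  0.65  0.15] tcp [487.4 -19.6  62.4] y-yaw -0.2404 tiltfix deg [0.01 0.2  0.  ] F [-0.19  0.28 -2.82] tq [-0.21  0.07  0.05] w 21.5
local grip x,y -120.8 -30.6 F local 0.22 0.25 Fz -2.82
```

>>> apply_moves --motion '[{"x": -0.5, "y": 0.1, "z": 0, "wx": 0, "wy": 0, "wz": 0, "hand": 15}, {"x": -0.5, "y": 0.1, "z": 0, "wx": 0, "wy": 0, "wz": 0, "hand": 15}]'

```text
clock: 7.2
tcp_pos: [486.4, -19.4, 62.4]
tcp_rot: [0.557, 0.436, -0.555, 0.437]
wrist_force: [0.6, -0.5, -3.3]
width: 21.8
```

```bash
python3 st.py
```

```text
clk 7.2 q [-0.53  0.49  0.6   2.13 -0.46  0.65  0.15] tcp [486.4 -19.4  62.4] y-yaw -0.2404 tiltfix deg [0.02 0.2  0.  ] F [ 0.61 -0.54 -3.33] tq [-0.26 -0.09 -0.04] w 21.8
local grip x,y -120.9 -29.5 F local -0.38 -0.72 Fz -3.33
```

>>> apply_moves --motion '[{"x": -0.5, "y": 0.1, "z": 0, "wx": 0, "wy": 0, "wz": 0, "hand": 15}, {"x": -0.5, "y": 0.1, "z": 0, "wx": 0, "wy": 0, "wz": 0, "hand": 15}]'

```text
clock: 7.4
tcp_pos: [486.1, -19.4, 62.5]
tcp_rot: [0.558, 0.435, -0.555, 0.438]
wrist_force: [2.4, -1.1, -3.0]
width: 22.0
```

```bash
python3 st.py
```

```text
clk 7.4 q [-0.53  0.49  0.6   2.13 -0.46  0.64  0.14] tcp [486.1 -19.4  62.5] y-yaw -0.2411 tiltfix deg [0.04 0.3  0.  ] F [ 2.4  -1.08 -3.02] tq [-0.24 -0.34 -0.12] w 22.0
local grip x,y -120.9 -29.3 F local -0.47 -2.59 Fz -3.02
```

>>> apply_moves --motion '[{"x": 0.6, "y": 2.5, "z": 0, "wx": 0, "wy": 0.1, "wz": 0, "hand": 15}, {"x": 0.6, "y": 2.5, "z": 0, "wx": 0, "wy": 0, "wz": 0, "hand": 15}, {"x": 0.6, "y": 2.5, "z": 0, "wx": 0, "wy": 0, "wz": 0, "hand": 15}, {"x": 0.6, "y": 2.5, "z": 0, "wx": 0, "wy": 0, "wz": 0, "hand": 15}]'

```text
clock: 7.8
tcp_pos: [488.7, -9.2, 62.7]
tcp_rot: [0.557, 0.435, -0.556, 0.437]
wrist_force: [0.3, -1.8, -1.8]
width: 21.9
```

```bash
python3 st.py
```

```text
clk 7.8 q [-0.55  0.49  0.6   2.12 -0.46  0.65  0.12] tcp [488.7  -9.2  62.7] y-yaw -0.2419 tiltfix deg [0.06 0.21 0.  ] F [ 0.31 -1.8  -1.84] tq [-0.34 -0.05 -0.06] w 21.9
local grip x,y -110.4 -29.4 F local -1.68 -0.73 Fz -1.84
```

>>> apply_moves --motion '[{"x": 0.5, "y": 2.4, "z": -0.1, "wx": 0, "wy": 0, "wz": 0, "hand": 15}, {"x": 0.5, "y": 2.4, "z": -0.1, "wx": 0, "wy": 0, "wz": 0, "hand": 15}, {"x": 0.5, "y": 2.4, "z": -0.1, "wx": 0, "wy": 0, "wz": 0, "hand": 15}, {"x": 0.4, "y": 1.8, "z": 0, "wx": 0, "wy": 0, "wz": 0, "hand": 15}]'

```text
clock: 8.2
tcp_pos: [491.2, 0.7, 62.4]
tcp_rot: [0.557, 0.435, -0.556, 0.437]
wrist_force: [0.7, -0.6, -3.0]
width: 22.0
```

```bash
python3 st.py
```

```text
clk 8.2 q [-0.57  0.5   0.6   2.12 -0.46  0.65  0.1 ] tcp [491.2   0.7  62.4] y-yaw -0.2415 tiltfix deg [0.08 0.24 0.  ] F [ 0.7  -0.64 -2.97] tq [-0.35 -0.13 -0.07] w 22.0
local grip x,y -100.2 -29.4 F local -0.46 -0.83 Fz -2.97
```

>>> apply_moves --motion '[{"x": 0.2, "y": 1, "z": 0, "wx": 0, "wy": 0, "wz": 0, "hand": 15}, {"x": 0.2, "y": 1, "z": 0, "wx": 0, "wy": 0, "wz": 0, "hand": 15}, {"x": 0.1, "y": 0.7, "z": 0, "wx": 0, "wy": 0, "wz": 0, "hand": 15}]'

```text
clock: 8.5
tcp_pos: [491.9, 3.7, 62.4]
tcp_rot: [0.557, 0.435, -0.556, 0.438]
wrist_force: [1.3, -1.7, -3.1]
width: 21.5
```

```bash
python3 st.py
```

```text
clk 8.5 q [-0.58  0.5   0.6   2.12 -0.46  0.65  0.1 ] tcp [491.9   3.7  62.4] y-yaw -0.2414 tiltfix deg [0.09 0.26 0.  ] F [ 1.32 -1.7  -3.13] tq [-0.4  -0.16 -0.11] w 21.5
local grip x,y -97.1 -29.4 F local -1.33 -1.69 Fz -3.13
```

>>> apply_moves --motion '[{"x": 0.2, "y": 0.6, "z": 0, "wx": 0, "wy": 0, "wz": 0, "hand": 15}, {"x": 0.1, "y": 0.5, "z": 0, "wx": 0, "wy": 0, "wz": 0, "hand": 15}, {"x": 0.1, "y": 0.5, "z": 0, "wx": 0, "wy": 0, "wz": 0, "hand": 15}]'

```text
clock: 8.8
tcp_pos: [492.3, 5.2, 62.4]
tcp_rot: [0.558, 0.435, -0.556, 0.437]
wrist_force: [0.6, -1.4, -3.2]
width: 21.8
```

```bash
python3 st.py
```

```text
clk 8.8 q [-0.58  0.5   0.6   2.12 -0.46  0.65  0.09] tcp [492.3   5.2  62.4] y-yaw -0.2418 tiltfix deg [0.09 0.26 0.  ] F [ 0.58 -1.35 -3.17] tq [-0.42 -0.2  -0.1 ] w 21.8
local grip x,y -95.5 -29.4 F local -1.17 -0.89 Fz -3.17
```

>>> apply_moves --motion '[{"x": 0.1, "y": 0.5, "z": 0, "wx": 0, "wy": 0, "wz": 0, "hand": 15}, {"x": 0.1, "y": 0.5, "z": 0, "wx": 0, "wy": 0, "wz": 0, "hand": 15}]'

```text
clock: 9.0
tcp_pos: [492.5, 6.2, 62.5]
tcp_rot: [0.558, 0.435, -0.556, 0.437]
wrist_force: [1.1, -1.5, -2.9]
width: 21.8
```

```bash
python3 st.py
```

```text
clk 9.0 q [-0.58  0.5   0.6   2.11 -0.46  0.65  0.09] tcp [492.5   6.2  62.5] y-yaw -0.2419 tiltfix deg [0.09 0.26 0.  ] F [ 1.12 -1.54 -2.87] tq [-0.42 -0.21 -0.1 ] w 21.8
local grip x,y -94.5 -29.4 F local -1.23 -1.45 Fz -2.87
```

>>> apply_moves --motion '[{"x": 0.1, "y": 0.5, "z": 0, "wx": 0, "wy": 0, "wz": 0, "hand": 15}, {"x": 0.1, "y": 0.5, "z": 0, "wx": 0, "wy": 0, "wz": 0, "hand": 15}]'

```text
clock: 9.2
tcp_pos: [492.7, 7.3, 62.4]
tcp_rot: [0.558, 0.435, -0.556, 0.437]
wrist_force: [2.0, -1.0, -2.3]
width: 22.1
```

```bash
python3 st.py
```

```text
clk 9.2 q [-0.58  0.5   0.6   2.11 -0.46  0.65  0.09] tcp [492.7   7.3  62.4] y-yaw -0.2419 tiltfix deg [0.1  0.26 0.  ] F [ 2.01 -0.99 -2.34] tq [-0.44 -0.21 -0.1 ] w 22.1
local grip x,y -93.4 -29.4 F local -0.49 -2.19 Fz -2.34
```

>>> apply_moves --motion '[{"x": 0.15, "y": 0.5, "z": 0, "wx": 0, "wy": 0, "wz": 0, "hand": 15}, {"x": 0.15, "y": 0.5, "z": 0, "wx": 0, "wy": 0, "wz": 0, "hand": 15}]'

```text
clock: 9.4
tcp_pos: [493.0, 8.3, 62.4]
tcp_rot: [0.558, 0.435, -0.556, 0.437]
wrist_force: [0.9, -0.9, -3.7]
width: 21.7
```

```bash
python3 st.py
```

```text
clk 9.4 q [-0.59  0.5   0.6   2.11 -0.46  0.65  0.09] tcp [493.    8.3  62.4] y-yaw -0.2419 tiltfix deg [0.1  0.26 0.  ] F [ 0.87 -0.89 -3.75] tq [-0.39 -0.14 -0.15] w 21.7
local grip x,y -92.3 -29.4 F local -0.66 -1.06 Fz -3.75
```

>>> apply_moves --motion '[{"x": 0.1, "y": 0.5, "z": 0, "wx": 0, "wy": 0, "wz": 0, "hand": 15}, {"x": 0.1, "y": 0.5, "z": 0, "wx": 0, "wy": 0, "wz": 0, "hand": 15}]'

```text
clock: 9.6
tcp_pos: [493.2, 9.2, 62.5]
tcp_rot: [0.558, 0.434, -0.556, 0.438]
wrist_force: [0.1, -2.8, -1.9]
width: 21.8
```

```bash
python3 st.py
```

```text
clk 9.6 q [-0.59  0.5   0.6   2.11 -0.46  0.65  0.09] tcp [493.2   9.2  62.5] y-yaw -0.242 tiltfix deg [0.11 0.26 0.  ] F [ 0.14 -2.83 -1.89] tq [-0.84 -0.1  -0.08] w 21.8
local grip x,y -91.4 -29.4 F local -2.72 -0.81 Fz -1.89
```

>>> apply_moves --motion '[{"x": 0.1, "y": 0.5, "z": 0, "wx": 0, "wy": 0, "wz": 0, "hand": 15}]'

```text
clock: 9.7
tcp_pos: [493.2, 9.3, 62.5]
tcp_rot: [0.557, 0.434, -0.556, 0.438]
wrist_force: [-0.5, -3.4, -1.7]
width: 21.7
```

```bash
python3 st.py
```

```text
clk 9.7 q [-0.59  0.5   0.6   2.11 -0.46  0.65  0.08] tcp [493.2   9.3  62.5] y-yaw -0.2423 tiltfix deg [0.14 0.25 0.  ] F [-0.47 -3.42 -1.67] tq [-0.95  0.05 -0.09] w 21.7
local grip x,y -91.3 -29.3 F local -3.43 -0.36 Fz -1.67
```

>>> apply_moves --motion '[{"x": 0.1, "y": 0.7, "z": -0.2, "wx": 0, "wy": 0.1, "wz": 0, "hand": 15}, {"x": 0.1, "y": 0.7, "z": -0.2, "wx": 0, "wy": 0, "wz": 0, "hand": 15}]'

```text
clock: 9.9
tcp_pos: [493.2, 9.3, 62.3]
tcp_rot: [-0.557, -0.434, 0.557, -0.437]
wrist_force: [-1.3, -5.6, 3.2]
width: 21.9
```

```bash
python3 st.py
```

```text
clk 9.9 q [-0.59  0.5   0.6   2.11 -0.46  0.66  0.08] tcp [493.2   9.3  62.3] y-yaw -0.244 tiltfix deg [0.2  0.13 0.  ] F [-1.27 -5.61  3.19] tq [-1.01  0.28 -0.02] w 21.9
local grip x,y -91.4 -29.3 F local -5.75 -0.09 Fz 3.19
```

>>> apply_moves --motion '[{"x": -0.2, "y": 0.8, "z": -0.1, "wx": 0, "wy": 0, "wz": 0.1, "hand": 15}, {"x": -0.2, "y": 0.8, "z": -0.1, "wx": 0, "wy": 0, "wz": 0.1, "hand": 15}, {"x": -0.2, "y": 0.8, "z": -0.1, "wx": 0, "wy": 0, "wz": 0, "hand": 15}, {"x": -0.2, "y": 0.8, "z": -0.1, "wx": 0, "wy": 0, "wz": 0, "hand": 15}]'

```text
clock: 10.3
tcp_pos: [493.1, 9.4, 62.6]
tcp_rot: [-0.557, -0.433, 0.557, -0.438]
wrist_force: [0.8, -5.1, -1.6]
width: 21.9
```

```bash
python3 st.py;  python3 - <<'E'
from rig import robot
import cv2
t=robot.get_image("top")["img"][:,:,::-1];s=robot.get_image("scene")["img"][:,:,::-1]
cv2.imwrite("pics/d1.png",cv2.convertScaleAbs(cv2.resize(s[165:275,200:350],None,fx=5,fy=5,interpolation=cv2.INTER_CUBIC),alpha=1.7))
cv2.imwrite("pics/d2.png",cv2.convertScaleAbs(cv2.resize(t[220:310,180:300],None,fx=6,fy=6,interpolation=cv2.INTER_CUBIC),alpha=1.7))
E
```

```text
clk 10.3 q [-0.59  0.5   0.61  2.11 -0.46  0.65  0.08] tcp [493.1   9.4  62.6] y-yaw -0.2444 tiltfix deg [0.36 0.24 0.  ] F [ 0.84 -5.12 -1.6 ] tq [-1.12 -0.03 -0.15] w 21.9
local grip x,y -91.3 -29.2 F local -4.77 -2.03 Fz -1.6
```

View pics/d1.png

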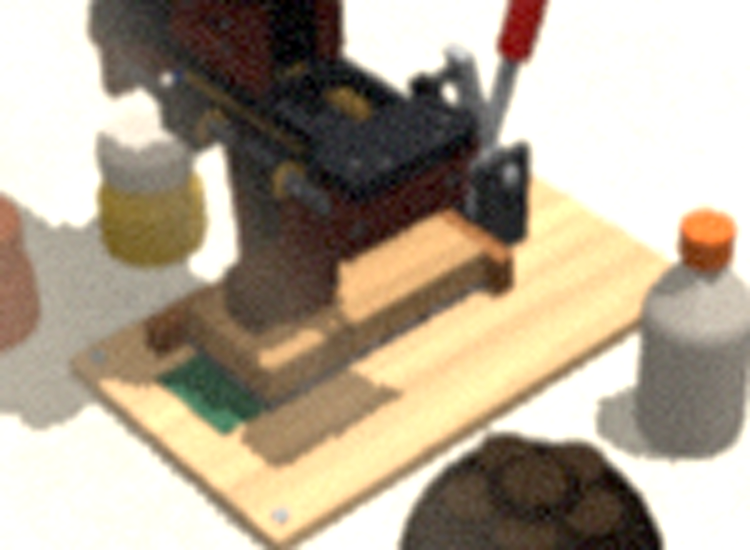

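View pics/d2.png

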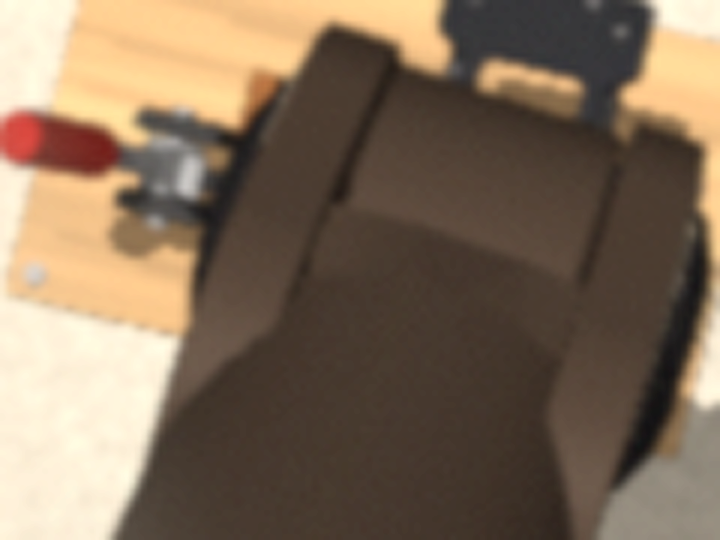

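>>> apply_moves --motion '[{"x": 0, "y": 0.7, "z": -0.3, "wx": 0.2, "wy": 0.1, "wz": 0.1, "hand": 15}, {"x": 0, "y": 0.8, "z": -0.3, "wx": 0.2, "wy": 0.1, "wz": 0.1, "hand": 15}, {"x": 0, "y": 0.8, "z": -0.3, "wx": 0.1, "wy": 0, "wz": 0.1, "hand": 15}, {"x": 0, "y": 0.8, "z": -0.3, "wx": 0.1, "wy": 0, "wz": 0.1, "hand": 15}]'

```text
clock: 10.8
tcp_pos: [493.3, 9.3, 62.3]
tcp_rot: [0.557, 0.436, -0.556, 0.436]
wrist_force: [-1.5, -5.2, 3.3]
width: 22.0
```

```bash
python3 st.py
```

```text
clk 10.8 q [-0.58  0.5   0.6   2.11 -0.46  0.66  0.09] tcp [493.3   9.3  62.3] y-yaw -0.2413 tiltfix deg [-0.12  0.07  0.  ] F [-1.54 -5.17  3.33] tq [-1.37  0.35 -0.31] w 22.0
local grip x,y -91.4 -29.4 F local -5.39 0.26 Fz 3.33
```

>>> apply_moves --motion '[{"x": -0.2, "y": 1.1, "z": 0, "wx": 0.1, "wy": 0, "wz": 0, "hand": 15}, {"x": -0.1, "y": 1.2, "z": 0, "wx": 0.1, "wy": 0, "wz": 0, "hand": 15}, {"x": -0.1, "y": 1.2, "z": -0.1, "wx": 0.1, "wy": 0, "wz": 0, "hand": 15}, {"x": -0.1, "y": 1.2, "z": -0.1, "wx": 0.1, "wy": 0, "wz": 0, "hand": 15}]'

```text
clock: 11.2
tcp_pos: [493.2, 9.3, 62.3]
tcp_rot: [0.559, 0.436, -0.556, 0.435]
wrist_force: [0.4, -6.6, 0.7]
width: 21.5
```

```bash
python3 st.py
```

```text
clk 11.2 q [-0.58  0.5   0.6   2.11 -0.46  0.66  0.09] tcp [493.2   9.3  62.3] y-yaw -0.2451 tiltfix deg [-0.22  0.17  0.  ] F [ 0.38 -6.58  0.71] tq [-1.82  0.2  -0.  ] w 21.5
local grip x,y -91.4 -29.3 F local -6.3 -1.93 Fz 0.71
```

>>> apply_moves --motion '[{"x": 0, "y": 0.2, "z": -0.1, "wx": 0, "wy": 0, "wz": 0, "hand": 24}, {"x": 0, "y": 0, "z": 0, "wx": 0, "wy": 0, "wz": 0, "hand": 30}, {"x": 0, "y": 0, "z": 0, "wx": 0, "wy": 0, "wz": 0, "hand": 40}, {"x": 0, "y": 0, "z": 0, "wx": 0, "wy": 0, "wz": 0, "hand": 40}]'

```text
clock: 11.6
tcp_pos: [493.1, 11.9, 62.3]
tcp_rot: [0.559, 0.437, -0.555, 0.434]
wrist_force: [0.5, -0.7, -0.0]
width: 39.0
```

```bash
python3 st.py
```

```text
clk 11.6 q [-0.58  0.5   0.6   2.11 -0.47  0.66  0.09] tcp [493.1  11.9  62.3] y-yaw -0.2429 tiltfix deg [-0.39  0.12  0.  ] F [ 0.52 -0.7  -0.01] tq [-0.06  0.05 -0.01] w 39.0
local grip x,y -88.8 -28.6 F local -0.55 -0.67 Fz -0.01
```

>>> apply_moves --motion '[{"x": -0.5, "y": -2, "z": 5, "wx": 0, "wy": 0, "wz": 0, "hand": 40}, {"x": 0, "y": 0, "z": 20, "wx": 0, "wy": 0, "wz": 0, "hand": 40}, {"x": 0, "y": -5, "z": 40, "wx": 0, "wy": 0, "wz": 0, "hand": 20}, {"x": 0, "y": -5, "z": 45, "wx": 0, "wy": 0, "wz": 0, "hand": 5}, {"x": 0, "y": 0, "z": 45, "wx": 0, "wy": 0, "wz": 0, "hand": 0}, {"x": 40, "y": 0, "z": 30, "wx": 0, "wy": 0, "wz": 0, "hand": 0}, {"x": 45, "y": 0, "z": 10, "wx": 0, "wy": 0, "wz": 0, "hand": 0}, {"x": 45, "y": 0, "z": 0, "wx": 0, "wy": 0, "wz": 0, "hand": 0}, {"x": 0, "y": 0, "z": 0, "wx": 0, "wy": 0, "wz": 0, "hand": 0}]'

```text
clock: 12.5
tcp_pos: [622.4, 0.3, 269.0]
tcp_rot: [0.559, 0.439, -0.553, 0.434]
wrist_force: [0.1, -0.4, 0.2]
width: 0.2
```

```bash
python3 st.py;  python3 - <<'E'
from rig import robot
import cv2
t=robot.get_image("top")["img"][:,:,::-1];s=robot.get_image("scene")["img"][:,:,::-1]
cv2.imwrite("pics/e1.png",cv2.convertScaleAbs(cv2.resize(s[145:275,200:360],None,fx=4.5,fy=4.5,interpolation=cv2.INTER_CUBIC),alpha=1.7))
cv2.imwrite("pics/e2.png",cv2.convertScaleAbs(cv2.resize(t[195:300,175:315],None,fx=5.6,fy=5.6,interpolation=cv2.INTER_CUBIC),alpha=1.7))
E
```

```text
clk 12.5 q [-0.6   0.46  0.75  1.61 -0.34  1.21 -0.01] tcp [6.224e+02 3.000e-01 2.690e+02] y-yaw -0.2392 tiltfix deg [-0.61  0.09  0.  ] F [ 0.11 -0.38  0.21] tq [-0.05  0.08  0.05] w 0.2
local grip x,y -69.4 -156.9 F local -0.34 -0.2 Fz 0.21
```

View pics/e1.png

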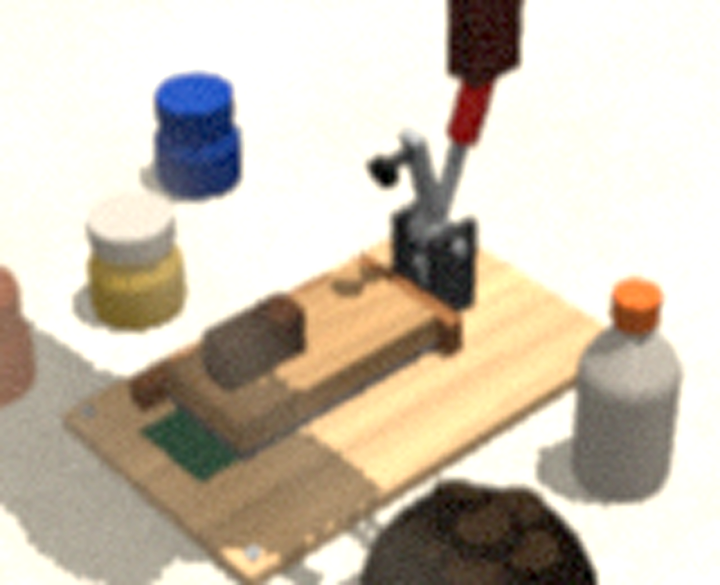

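View pics/e2.png

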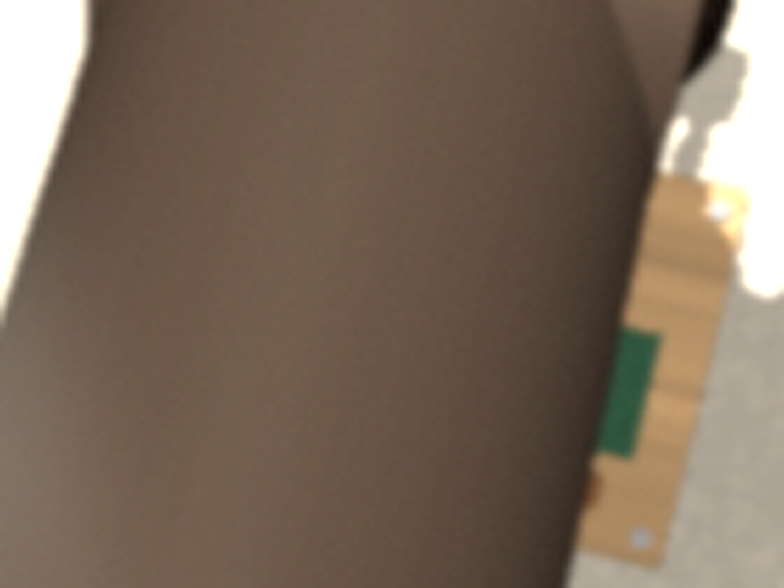

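The stamp sits in the corner and the clamp is still open. Next I go above and beyond the handle, with the fingers closed.

>>> apply_moves --motion '[{"x": -14, "y": 35, "z": 0, "wx": -0.3, "wy": 0, "wz": 0, "hand": 0}, {"x": -14, "y": 35, "z": 0, "wx": -0.3, "wy": 0, "wz": 0, "hand": 0}, {"x": -14, "y": 35, "z": 0, "wx": 0, "wy": 0, "wz": 0, "hand": 0}, {"x": -14, "y": 35, "z": 0, "wx": 0, "wy": 0, "wz": 0, "hand": 0}, {"x": -14, "y": 35, "z": 0, "wx": 0, "wy": 0, "wz": 0, "hand": 0}, {"x": -8, "y": 22, "z": 0, "wx": 0, "wy": 0, "wz": 0, "hand": 0}, {"x": 0, "y": 0, "z": 0, "wx": 0, "wy": 0, "wz": 0, "hand": 0}]'

```text
clock: 13.3
tcp_pos: [526.4, 195.2, 269.8]
tcp_rot: [-0.557, -0.436, 0.56, -0.431]
wrist_force: [-0.0, 0.0, -0.2]
width: 0.5
```

```bash
python3 st.py
```

```text
clk 13.3 q [-1.01  0.34  0.75  1.75 -0.25  1.16 -0.44] tcp [526.4 195.2 269.8] y-yaw -0.2505 tiltfix deg [-0.15 -0.44 -0.  ] F [-0.03  0.02 -0.2 ] tq [-0.07  0.05 -0.01] w 0.5
local grip x,y 97.2 -17.4 F local 0.01 0.03 Fz -0.2
```

>>> apply_moves --motion '[{"x": 8, "y": 6, "z": 0, "wx": 0, "wy": -0.4, "wz": 0.6, "hand": 0}, {"x": 8, "y": 5, "z": 0, "wx": 0, "wy": 0, "wz": 0, "hand": 0}, {"x": 0, "y": 0, "z": -30, "wx": 0, "wy": 0, "wz": 0, "hand": 0}, {"x": 0, "y": 0, "z": -30, "wx": 0, "wy": 0, "wz": 0, "hand": 0}, {"x": 0, "y": 0, "z": -30, "wx": 0, "wy": 0, "wz": 0, "hand": 0}, {"x": 0, "y": 0, "z": -15, "wx": 0, "wy": 0, "wz": 0, "hand": 0}, {"x": 0, "y": 0, "z": 0, "wx": 0, "wy": 0, "wz": 0, "hand": 0}]'

```text
clock: 14.0
tcp_pos: [548.2, 198.2, 163.4]
tcp_rot: [0.56, 0.434, -0.556, 0.434]
wrist_force: [-1.3, 0.3, 1.1]
width: 0.6
```

```bash
python3 st.py;  python3 - <<'E'
from rig import robot
import cv2
t=robot.get_image("top")["img"][:,:,::-1];s=robot.get_image("scene")["img"][:,:,::-1]
cv2.imwrite("pics/f1.png",cv2.convertScaleAbs(cv2.resize(s[115:235,240:400],None,fx=4.5,fy=4.5,interpolation=cv2.INTER_CUBIC),alpha=1.7))
cv2.imwrite("pics/f2.png",cv2.convertScaleAbs(cv2.resize(t[185:305,125:315],None,fx=4,fy=4,interpolation=cv2.INTER_CUBIC),alpha=1.7))
E
```

```text
clk 14.0 q [-0.93  0.49  0.68  1.83 -0.37  0.95 -0.34] tcp [548.2 198.2 163.4] y-yaw -0.2493 tiltfix deg [-0.18  0.3   0.  ] F [-1.29  0.34  1.12] tq [-0.08  0.11  0.01] w 0.6
local grip x,y 105.2 -37.9 F local 0.03 1.33 Fz 1.12
```

View pics/f1.png

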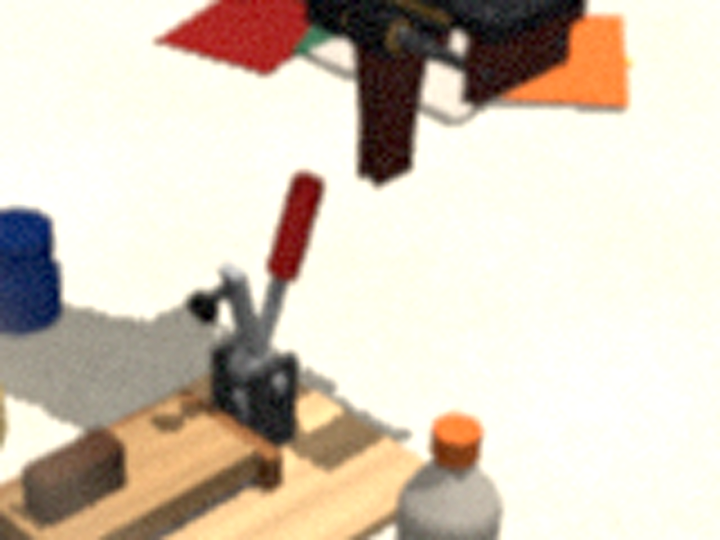

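View pics/f2.png

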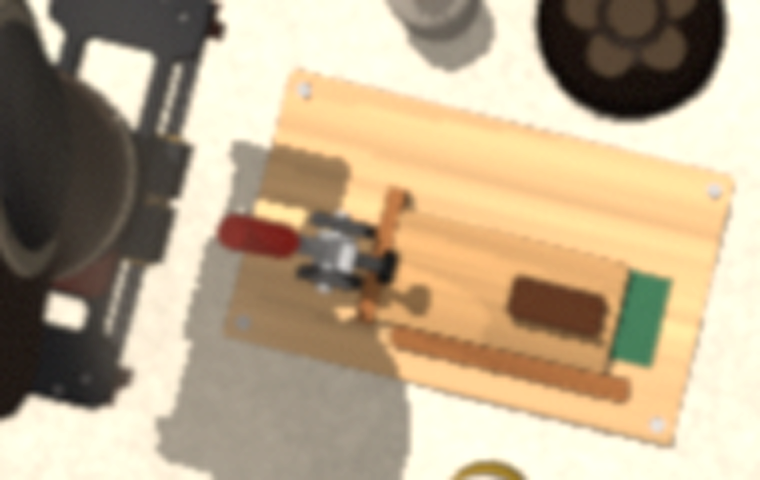

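The stamp sits snug against the stop and the fence. The fingers are beyond the handle, about 8 mm off in jig y and 13 mm too high, so I correct both.

>>> apply_moves --motion '[{"x": -4, "y": 1, "z": -7, "wx": -0.1, "wy": 0.2, "wz": 0.4, "hand": 0}, {"x": -3, "y": 1, "z": -6, "wx": 0, "wy": 0, "wz": 0, "hand": 0}, {"x": 0, "y": 0, "z": 0, "wx": 0, "wy": 0, "wz": 0, "hand": 0}]'

```text
clock: 14.4
tcp_pos: [543.6, 200.5, 154.2]
tcp_rot: [0.56, 0.435, -0.554, 0.436]
wrist_force: [0.5, -0.3, -0.5]
width: 0.5
```

```bash
python3 st.py
```

```text
clk 14.4 q [-0.93  0.49  0.67  1.85 -0.38  0.93 -0.33] tcp [543.6 200.5 154.2] y-yaw -0.243 tiltfix deg [-0.27  0.44  0.  ] F [ 0.52 -0.32 -0.48] tq [-0.07  0.12 -0.05] w 0.5
local grip x,y 106.3 -32.9 F local -0.19 -0.58 Fz -0.48
```

>>> apply_moves --motion '[{"x": -1.9, "y": -4.5, "z": -1, "wx": -0.2, "wy": 0.3, "wz": 0, "hand": 0}, {"x": -1.9, "y": -4.5, "z": -1, "wx": 0, "wy": 0, "wz": 0, "hand": 0}, {"x": -1.9, "y": -4, "z": -1, "wx": 0, "wy": 0, "wz": 0, "hand": 0}, {"x": -0.5, "y": -2, "z": 0, "wx": 0, "wy": 0, "wz": 0, "hand": 0}, {"x": 0, "y": 0, "z": 0, "wx": 0, "wy": 0, "wz": 0, "hand": 0}]'

```text
clock: 14.9
tcp_pos: [537.2, 184.3, 152.2]
tcp_rot: [0.558, 0.436, -0.555, 0.436]
wrist_force: [-0.3, 0.1, -0.4]
width: 0.4
```

```bash
python3 st.py
```

```text
clk 14.9 q [-0.92  0.48  0.67  1.87 -0.37  0.92 -0.31] tcp [537.2 184.3 152.2] y-yaw -0.2426 tiltfix deg [-0.12  0.21  0.  ] F [-0.26  0.08 -0.41] tq [-0.11  0.09 -0.  ] w 0.4
local grip x,y 89.1 -30.5 F local 0.02 0.27 Fz -0.41
```

Now creep towards the handle in 1 mm rows.

>>> apply_moves --motion '[{"x": -0.3, "y": -1, "z": 0, "wx": 0, "wy": 0, "wz": 0, "hand": 0}, {"x": -0.3, "y": -1, "z": 0, "wx": 0, "wy": 0, "wz": 0, "hand": 0}, {"x": -0.3, "y": -1, "z": 0, "wx": 0, "wy": 0, "wz": 0, "hand": 0}, {"x": -0.3, "y": -1, "z": 0, "wx": 0, "wy": 0, "wz": 0, "hand": 0}, {"x": -0.3, "y": -1, "z": 0, "wx": 0, "wy": 0, "wz": 0, "hand": 0}]'

```text
clock: 15.4
tcp_pos: [535.7, 179.4, 152.3]
tcp_rot: [0.558, 0.436, -0.555, 0.436]
wrist_force: [0.3, -1.0, -0.3]
width: 0.4
```

```bash
python3 st.py
```

```text
clk 15.4 q [-0.91  0.47  0.68  1.88 -0.37  0.91 -0.3 ] tcp [535.7 179.4 152.3] y-yaw -0.2422 tiltfix deg [-0.14  0.23  0.  ] F [ 0.29 -0.96 -0.31] tq [-0.03  0.08  0.02] w 0.4
local grip x,y 83.9 -30.3 F local -0.86 -0.51 Fz -0.31
```

>>> apply_moves --motion '[{"x": -0.2, "y": -1, "z": 0, "wx": 0, "wy": 0, "wz": 0, "hand": 0}, {"x": -0.2, "y": -1, "z": 0, "wx": 0, "wy": 0, "wz": 0, "hand": 0}, {"x": -0.2, "y": -1, "z": 0, "wx": 0, "wy": 0, "wz": 0, "hand": 0}, {"x": -0.2, "y": -1, "z": 0, "wx": 0, "wy": 0, "wz": 0, "hand": 0}]'

```text
clock: 15.8
tcp_pos: [535.0, 175.3, 152.3]
tcp_rot: [0.558, 0.436, -0.555, 0.436]
wrist_force: [1.1, 3.1, -0.5]
width: 0.3
```

```bash
python3 st.py
```

```text
clk 15.8 q [-0.91  0.47  0.68  1.89 -0.37  0.91 -0.3 ] tcp [535.  175.3 152.3] y-yaw -0.2421 tiltfix deg [-0.16  0.24  0.  ] F [ 1.06  3.11 -0.53] tq [ 0.46  0.03 -0.01] w 0.3
local grip x,y 79.8 -30.5 F local 3.27 -0.29 Fz -0.53
```

>>> apply_moves --motion '[{"x": -0.3, "y": -1.2, "z": 0, "wx": 0, "wy": 0, "wz": 0, "hand": 0}, {"x": -0.3, "y": -1.5, "z": 0, "wx": 0, "wy": 0, "wz": 0, "hand": 0}, {"x": -0.4, "y": -1.5, "z": 0, "wx": 0, "wy": 0, "wz": 0, "hand": 0}, {"x": -0.4, "y": -1.5, "z": 0, "wx": 0, "wy": 0, "wz": 0, "hand": 0}]'

```text
clock: 16.2
tcp_pos: [534.7, 174.6, 152.9]
tcp_rot: [0.56, 0.438, -0.552, 0.436]
wrist_force: [2.6, 4.8, -1.4]
width: 0.5
```

```bash
python3 st.py
```

```text
clk 16.2 q [-0.9   0.46  0.67  1.89 -0.37  0.9  -0.29] tcp [534.7 174.6 152.9] y-yaw -0.2382 tiltfix deg [-0.51  0.44  0.  ] F [ 2.6   4.79 -1.44] tq [ 0.93 -0.38 -0.02] w 0.5
local grip x,y 79.1 -30.4 F local 5.27 -1.39 Fz -1.44
```

>>> apply_moves --motion '[{"x": -0.6, "y": -2.3, "z": -0.2, "wx": -0.2, "wy": 0.2, "wz": 0, "hand": 0}, {"x": -0.6, "y": -2.5, "z": -0.2, "wx": -0.2, "wy": 0.1, "wz": 0, "hand": 0}, {"x": -0.6, "y": -2.5, "z": -0.1, "wx": -0.1, "wy": 0, "wz": 0, "hand": 0}, {"x": -0.6, "y": -2.5, "z": 0, "wx": -0.1, "wy": 0, "wz": 0, "hand": 0}]'

```text
clock: 16.6
tcp_pos: [534.1, 171.9, 153.8]
tcp_rot: [0.558, 0.439, -0.551, 0.438]
wrist_force: [0.8, 5.7, -0.6]
width: 0.8
```

```bash
python3 st.py
```

```text
clk 16.6 q [-0.9   0.46  0.68  1.89 -0.37  0.9  -0.28] tcp [534.1 171.9 153.8] y-yaw -0.2325 tiltfix deg [-0.4   0.45  0.  ] F [ 0.78  5.68 -0.59] tq [ 1.23 -0.13 -0.04] w 0.8
local grip x,y 76.4 -30.4 F local 5.7 0.59 Fz -0.59
```

>>> apply_moves --motion '[{"x": -0.8, "y": -3.2, "z": -0.5, "wx": -0.2, "wy": 0.2, "wz": -0.2, "hand": 0}, {"x": -0.8, "y": -3.4, "z": -0.5, "wx": -0.2, "wy": 0.2, "wz": -0.2, "hand": 0}, {"x": -0.8, "y": -3.4, "z": -0.5, "wx": -0.1, "wy": 0.1, "wz": -0.2, "hand": 0}, {"x": -0.8, "y": -3.4, "z": -0.5, "wx": -0.1, "wy": 0.1, "wz": -0.2, "hand": 0}, {"x": -0.8, "y": -3.4, "z": -0.5, "wx": -0.1, "wy": 0.1, "wz": -0.2, "hand": 0}]'

```text
clock: 17.1
tcp_pos: [533.2, 167.1, 155.3]
tcp_rot: [0.56, 0.438, -0.553, 0.434]
wrist_force: [-0.6, 8.2, 4.7]
width: 0.2
```

```bash
python3 st.py
```

```text
clk 17.1 q [-0.9   0.45  0.68  1.9  -0.37  0.91 -0.28] tcp [533.2 167.1 155.3] y-yaw -0.2413 tiltfix deg [-0.61  0.24  0.  ] F [-0.64  8.21  4.71] tq [1.41 0.1  0.03] w 0.2
local grip x,y 71.5 -30.7 F local 7.82 2.57 Fz 4.71
```

>>> apply_moves --motion '[{"x": -0.9, "y": -3.8, "z": 0, "wx": -0.2, "wy": 0.1, "wz": 0, "hand": 0}, {"x": -0.9, "y": -3.8, "z": 0, "wx": -0.2, "wy": 0.1, "wz": 0, "hand": 0}, {"x": -0.9, "y": -3.8, "z": 0, "wx": -0.1, "wy": 0, "wz": -0.1, "hand": 0}, {"x": -0.9, "y": -3.8, "z": 0, "wx": -0.1, "wy": 0, "wz": -0.1, "hand": 0}, {"x": -0.9, "y": -3.8, "z": 0, "wx": -0.1, "wy": 0, "wz": -0.1, "hand": 0}, {"x": -0.9, "y": -3.8, "z": 0, "wx": -0.1, "wy": 0, "wz": -0.1, "hand": 0}]'

```text
clock: 17.7
tcp_pos: [530.3, 155.7, 159.1]
tcp_rot: [0.561, 0.438, -0.551, 0.435]
wrist_force: [-0.3, 5.7, 2.1]
width: 0.5
```

```bash
python3 st.py
```

```text
clk 17.7 q [-0.89  0.44  0.68  1.91 -0.36  0.9  -0.27] tcp [530.3 155.7 159.1] y-yaw -0.239 tiltfix deg [-0.67  0.49  0.  ] F [-0.33  5.72  2.13] tq [ 0.97  0.03 -0.09] w 0.5
local grip x,y 59.7 -30.6 F local 5.48 1.68 Fz 2.13
```

>>> apply_moves --motion '[{"x": -0.9, "y": -3.8, "z": -1, "wx": -0.2, "wy": 0.2, "wz": 0, "hand": 0}, {"x": -0.9, "y": -3.8, "z": -1, "wx": -0.2, "wy": 0.1, "wz": 0, "hand": 0}, {"x": -0.9, "y": -3.8, "z": -1, "wx": -0.2, "wy": 0, "wz": -0.1, "hand": 0}, {"x": -0.9, "y": -3.8, "z": -1, "wx": -0.1, "wy": 0, "wz": -0.1, "hand": 0}, {"x": -0.9, "y": -3.8, "z": -1, "wx": -0.1, "wy": 0, "wz": -0.1, "hand": 0}, {"x": -0.9, "y": -3.8, "z": -1, "wx": -0.1, "wy": 0, "wz": -0.1, "hand": 0}]'

```text
clock: 18.3
tcp_pos: [527.0, 140.1, 156.5]
tcp_rot: [0.56, 0.436, -0.552, 0.437]
wrist_force: [-0.8, 4.5, 4.0]
width: 0.6
```

```bash
python3 st.py
```

```text
clk 18.3 q [-0.87  0.43  0.69  1.93 -0.35  0.89 -0.25] tcp [527.  140.1 156.5] y-yaw -0.2398 tiltfix deg [-0.39  0.55  0.  ] F [-0.85  4.45  4.02] tq [0.9  0.03 0.01] w 0.6
local grip x,y 43.8 -31.1 F local 4.12 1.88 Fz 4.02
```

>>> apply_moves --motion '[{"x": -0.7, "y": -3.2, "z": -0.5, "wx": -0.1, "wy": 0.2, "wz": 0, "hand": 0}, {"x": -0.7, "y": -3.2, "z": -0.5, "wx": -0.1, "wy": 0.1, "wz": 0, "hand": 0}, {"x": -0.7, "y": -3.2, "z": -0.5, "wx": -0.1, "wy": 0, "wz": 0, "hand": 0}, {"x": -0.7, "y": -3.2, "z": -0.5, "wx": -0.1, "wy": 0, "wz": 0, "hand": 0}, {"x": -0.7, "y": -3.2, "z": -0.5, "wx": 0, "wy": 0, "wz": 0, "hand": 0}]'

```text
clock: 18.8
tcp_pos: [523.0, 121.4, 153.6]
tcp_rot: [0.557, 0.435, -0.556, 0.438]
wrist_force: [-0.8, 0.6, 2.3]
width: 0.4
```

```bash
python3 st.py
```

```text
clk 18.8 q [-0.86  0.42  0.7   1.95 -0.34  0.89 -0.22] tcp [523.  121.4 153.6] y-yaw -0.2408 tiltfix deg [0.12 0.18 0.  ] F [-0.77  0.63  2.31] tq [0.14 0.09 0.04] w 0.4
local grip x,y 24.6 -31.6 F local 0.43 0.9 Fz 2.31
```

>>> apply_moves --motion '[{"x": -0.5, "y": -2, "z": 0, "wx": 0, "wy": 0, "wz": 0, "hand": 0}, {"x": -0.5, "y": -2, "z": 0, "wx": 0, "wy": 0, "wz": 0, "hand": 0}, {"x": -0.5, "y": -2, "z": 0, "wx": 0, "wy": 0, "wz": 0, "hand": 0}, {"x": 0, "y": 0, "z": 0, "wx": 0, "wy": 0, "wz": 0, "hand": 0}]'

```text
clock: 19.2
tcp_pos: [520.1, 111.5, 152.4]
tcp_rot: [-0.556, -0.434, 0.558, -0.437]
wrist_force: [0.1, 0.3, -0.2]
width: 0.1
```

```bash
python3 st.py;  python3 - <<'E'
from rig import robot
import cv2
s=robot.get_image("scene")["img"][:,:,::-1]
cv2.imwrite("pics/g1.png",cv2.convertScaleAbs(cv2.resize(s[115:275,200:380],None,fx=3.7,fy=3.7,interpolation=cv2.INTER_CUBIC),alpha=1.7))
E
```

```text
clk 19.2 q [-0.85  0.42  0.7   1.96 -0.34  0.88 -0.21] tcp [520.1 111.5 152.4] y-yaw -0.2437 tiltfix deg [0.33 0.03 0.  ] F [ 0.07  0.26 -0.15] tq [-0.04  0.1  -0.06] w 0.1
local grip x,y 14.3 -31.1 F local 0.27 -0.0 Fz -0.15
```

View pics/g1.png

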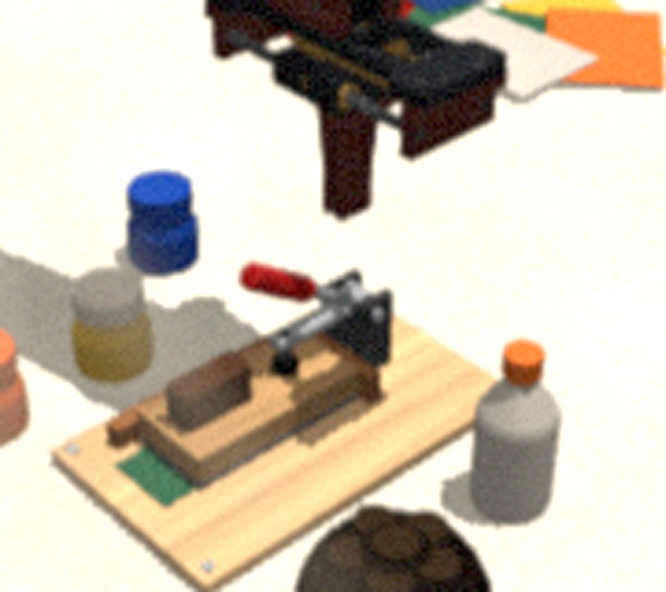

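Snapped shut: the pad is on the stamp and the handle lies over the bed. I retreat upwards and clear of the top view, then check.

>>> apply_moves --motion '[{"x": 0.5, "y": 3, "z": 20, "wx": 0, "wy": 0, "wz": 0, "hand": 0}, {"x": 0, "y": 15, "z": 35, "wx": 0, "wy": 0, "wz": 0, "hand": 0}, {"x": 0, "y": 35, "z": 30, "wx": 0, "wy": 0, "wz": 0, "hand": 0}, {"x": 0, "y": 45, "z": 0, "wx": 0, "wy": 0, "wz": 0, "hand": 0}, {"x": 0, "y": 45, "z": 0, "wx": 0, "wy": 0, "wz": 0, "hand": 0}, {"x": 0, "y": 30, "z": 0, "wx": 0, "wy": 0, "wz": 0, "hand": 0}, {"x": 0, "y": 0, "z": 0, "wx": 0, "wy": 0, "wz": 0, "hand": 0}, {"x": 0, "y": 0, "z": 0, "wx": 0, "wy": 0, "wz": 0, "hand": 0}]'

```text
clock: 20.05
tcp_pos: [518.8, 290.2, 241.2]
tcp_rot: [-0.556, -0.433, 0.559, -0.436]
wrist_force: [-0.2, -0.5, 0.1]
width: 0.4
```

```bash
python3 st.py;  python3 - <<'E'
from rig import robot
import cv2
t=robot.get_image("top")["img"][:,:,::-1];s=robot.get_image("scene")["img"][:,:,::-1]
cv2.imwrite("pics/h1.png",cv2.convertScaleAbs(cv2.resize(s[145:305,180:380],None,fx=3.7,fy=3.7,interpolation=cv2.INTER_CUBIC),alpha=1.7))
cv2.imwrite("pics/h2.png",cv2.convertScaleAbs(cv2.resize(t[165:325,175:315],None,fx=3.7,fy=3.7,interpolation=cv2.INTER_CUBIC),alpha=1.7))
E
```

```text
clk 20.05 q [-1.11  0.42  0.7   1.71 -0.29  1.12 -0.56] tcp [518.8 290.2 241.2] y-yaw -0.2463 tiltfix deg [0.33 0.01 0.  ] F [-0.19 -0.55  0.11] tq [-0.1   0.07 -0.01] w 0.4
local grip x,y 187.6 12.5 F local -0.58 0.06 Fz 0.11
```

View pics/h1.png

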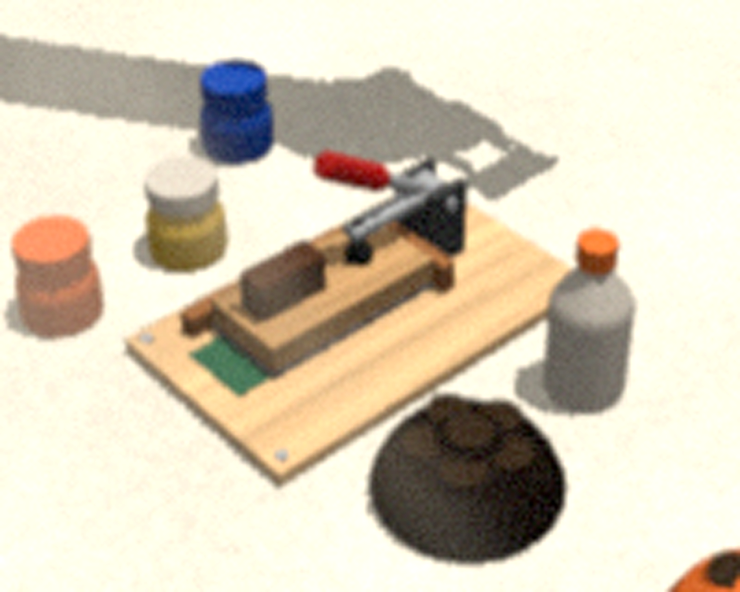

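View pics/h2.png

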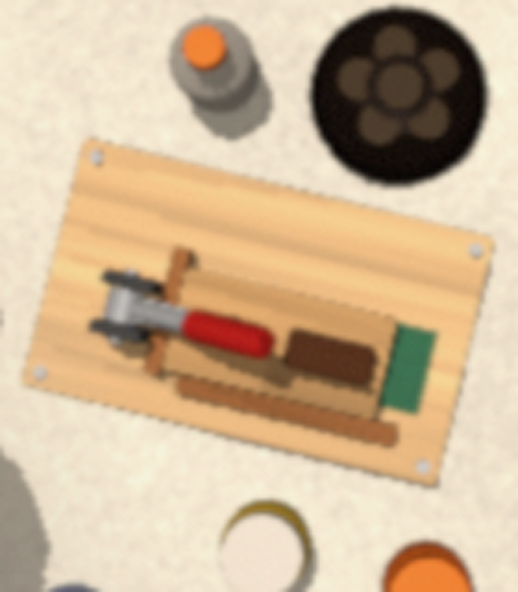

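```bash
python3 -c "
from rig import robot
print(robot.job_done())"
```

```text
the job is handed in; nothing more can be done
None
```

The stamp is in the jig corner with the clamp snapped shut on it, and the job is handed in at about 20 s of the 67 s allowed. No verdict came back.

- **Placing:** I gripped the stamp by its dark bar and set it flat on the bed with the bare end towards the clamp. I slid it along the side fence with at most about 3 N of side force at the wrist. I then pressed it against the end stop with about 5–6 N at the wrist for roughly 1 s before letting go.
- **Clamp:** I pushed the red handle over with closed fingertips at no more than about 9 N. It snapped shut, and I moved the arm away.
- **Last pictures:** They show the stamp snug against the stop and fence, the pad down on its top and the handle lying over the bed. The glue, paint and shell look upright where they were. The arm is clear and the wrist force is about 0.6 N, which is sensor noise.
- **Not measured directly:** I had no reading of the pad force or the clamp angle, and I judged the 2 mm fit only from contact forces and pictures. No check failed or disagreed.

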